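# Clip the cylinder key onto the cart's eye

## Robot

A 7-joint arm with a two-finger parallel gripper is mounted at the origin on the work surface. World frame = base frame: x ahead of the robot, y to its left, z up, the work surface at z = 0. Lengths are in mm, angles in rad, forces in N, time in s.
With the tool pointing down it reaches from about 400 to 850 mm from the base axis. Payload 4.5 kg.
Tool frame: the origin (TCP) lies midway between the tips of the shut fingers; the grasp point (between the pads) lies 19 mm behind it; z points along the fingers, x is the direction in which the jaws open and shut, and the axes are right-handed (so a half turn about z gives the same grasp; the last joint's range is limited). The gripper opens to 88 mm and grips with 3 to 60 N. Pads are 18 mm wide; open, the fingers measure 123 mm over their backs; the gripper's body (75 mm by 187 mm) begins 45 mm behind the grasp point.
Start: joints at [-1.147, 0.689, -0.195, 1.565, 0.157, 0.902, -0.215], TCP at [237.486, 578.15, 202.443] pointing down, gripper open.
Joint ranges: [-3.01, 3.01], [-0.46, 2.08], [-1.47, 1.51], [0.13, 2.56], [-1, 4.14], [0.04, 2.09], [-2.66, 2.66]. Speed limits (rad/s): [2.57, 2.57, 3.14, 3.14, 3.14, 3.14, 3.14].

## Interface

Orientations are given as a unit quaternion [w, x, y, z].
In Python, from bench import robot gives the robot as it stands.
- The arm moves only by the tool servo_tool, never from a script. Its argument "targets" is a list of rows, each an object with "fingers": the closure in counts, from 0 (fully open) to 255 (shut); "xyz": the shift along the tool's x, y, z scaled (see below), a list of three; "angular": the turn, a rotation vector about the tool's x, y, z scaled (see below), a list of three. A call has 1 to 5 rows; each row is the pose to reach, as a shift and turn from the pose measured when the call began, along the tool's axes at that moment, turning the shorter way round; what a row does not reach only later rows make up. The controller multiplies each number of a shift by 1 m and each number of a turn by 360 degrees. A row lasts 1/12 s, in which the tool goes at most 41.7 mm and 7.16 degrees, less where a joint would pass 70% of its speed; a pose out of reach is approached as far as the arm can. A call with a number of a shift or a turn outside -1 to 1 is refused whole. A call with a gripper value outside its range is refused whole. The fingers move at their own pace and stop on an object; "grip_force" is the grip in N (left out, the last holds). Time passes only in rows, so rows that repeat a pose let the fingers close. It gives the time, the measured TCP pose, the force and the opening at its end, in the units of the state.
- robot.observe(): the state, without advancing time (a new reading comes with each control period).
- robot.camera(name): name is "scene" or "top" or "wrist"; returns a dict with "pixels" (384x512x3 uint8, red, green, blue), "fx", "fy", "cx", "cy" (pixels), "eye" and "rotation" of the camera in the world. Camera axes: x right, y up, looking along -z (the intrinsics and any distortion apply to the point x, -y, -z); pixel columns grow to the right and rows downward; lengths in mm; the calibration is good to about 2 mm. A picture is of the moment at which its call begins. There is no depth.
- robot.close_job(): hands the job in, once; it reports no verdict.
Trained networks look in the newest picture that a camera, given by its name, has taken for a name from the list of things; names that differ only in an ending like _2 or _b are one class to them, and where a whole thing is asked for, a point or a joint stands for the part that bears it (a point fixed in the world has none). Each returns a list of dicts, best first, with "p" (0 to 1); they miss things now and then, are a little off and sometimes report something else, mostly with a low value. They report only what shows in the picture. A call takes as long as a camera call.
- robot.silhouettes(camera, query): "mask" (384x512 bool, what is visible of it) and "centre" ([column, row] in pixels, amid what is visible of it).
- robot.spot_point(camera, query): "centre" ([column, row] in pixels: a listed point, or the origin of a listed thing).
The state is a dict: "time": time; "q": joint angles; "joint_velocities": joint speeds; "joint_torque": joint torques, N m; "eef_pos": TCP position; "eef_rot": TCP orientation; "force": force on the tool from outside, world axes, zero at the start; "ft_torque": the same for the moment, N m; "grip_width": opening from 0.0 (shut) to 1.0 (fully open).
Only numpy, scipy, OpenCV 4.12 (cv2) and the standard library are available. Lean on these libraries where they do the work, as an engineer would, in place of code of your own. Each camera call takes 0.05 s, during which the arm holds its last target. There are 200 camera calls.

## Task

The oxygen cylinder key has slid handle-first under the instrument shelf, with only its gated ring sticking out. Draw it out by the ring, lay it flat in the open clear of the shelf and let go; then take it by the handle and push it gate-first between the converging rails, so that the eye's front leg springs the gate inward and the ring snaps shut round it. Leave the key lying flat on the table, clipped on with its gate closed and released, and do not push aside or knock over the bottle, tape roll, dish or box.

Things in the scene. Friction and masses are not known exactly. Their poses are not given: they have to be found in the camera images.
- key: Steel oxygen cylinder key lying flat, about 0.15 kg: gated ring, 9 mm neck, straight handle, wider head, in line. Origin: on its underside at the ring's centre; x points from the handle out through the gate, z up. It reaches from x = -115 to 24 mm. It starts with x towards the shelf's -x (within 0.22 rad), ring centre 32 to 36 mm in front of the shelf's edge, the rest under the board.
- gate (a joint): Angle of the ring's sprung gate, a 17 mm finger hinged at key x = 21, y = 10 mm and reaching to y = -7. 0 = closed; it swings only inward, up to 1.4 rad. About 4 N at its middle starts it, 5 to 10 N opens it fully. It snaps shut by itself once the 6 mm leg that pressed it is 20 mm or more behind the gate (leg's axis at key x = 1 mm or less).
- ring_mid (a point): Centre of the ring, 5 mm above its underside. The ring is an eight-sided loop of bar 6 mm wide, 10 mm tall: outside 44 mm wide (key y -22 to 22) and 48 mm long (x -24 to 24), hole 32 mm wide, 36 mm long. Its front side (x = 21) is open from y = -9 to 10 mm, closed by the gate alone.
- handle_mid (a point): On the handle's axis, 70 mm behind the ring's centre, 6 mm above the underside. The handle is 12 mm wide, 12 mm tall and runs from key x = -32 to -98 mm; from here to 10 mm further back is a good place to grip it.
- head_end (a point): Far end of the key's head, 115 mm behind the ring's centre (under the shelf at the start). The head is 26 mm wide, 12 mm tall, 20 mm long.
- shelf: Fixed white shelf, 200 mm deep (its x), 300 mm wide (y), with a defibrillator on it. Origin at table height under its centre; open front towards its -x, front edge at x = -100 mm. Board 32 to 46 mm above the table; 12 mm side panels at y = +-144 mm. Defibrillator: x = -17 to 95 mm, y = -130 to 130, up to 229 mm above the table.
- dock: Fixed eye and guide rails on the table. Origin: foot of the eye's front leg; x is the push-in direction. The eye is a closed steel staple: two 6 mm upright legs at x = 0 and 52 mm, joined by a bar with its underside 26 mm up. Rails 6 mm thick, 26 mm tall: inner faces at y = +-25 mm from x = -8 to 44 mm, flaring to about +-43 mm at the mouth, x = -38 mm.
- eye_leg (a point): The axis of the eye's front leg (the one to clip onto), 5 mm above the table.
- gel_bottle: Bystander: white bottle, 48 mm across, 130 mm tall, origin under its centre. Stands behind the eye, to one side.
- tape_roll: Bystander: roll of tape lying flat, 70 mm across, 25 mm tall, origin under its centre. Stands beside the rails.
- dish: Bystander: small steel bowl, 72 mm across, 30 mm tall, origin under its centre. Stands beside the rails.
- electrode_box: Bystander: white carton with a blue band, 60 x 42 mm (its x, y), 100 mm tall, origin under its centre. Stands between shelf and rails.

How it is judged:
By the outcome, as a careful person would: the job done as asked, in the order asked, and still so for the second after the job is handed in, with the robot touching nothing.
It also fails if it takes over 58 s, if anything falls off the work surface, if the arm or the gripper's body presses on something with over 40 N, if the wrist force passes 120 N, or if a joint passes its speed limit or range.

## Working session

There is one attempt and no reset: what is moved stays moved. The work goes in short steps, Python scripts to look and compute and a tool call to move; the robot and the scene stay as the last step left them, time stands still between calls to the robot, and variables do not carry over. Pictures are saved under pics/ and viewed, about 8 in all and at most 12, crops included, and the job is handed in when it is done.

Besides the shell and the picture viewer there is one more tool, called after "Request:" as a command line: name --argument value ..., lists and objects as JSON in quotes. servo_tool: Moves the arm, as the interface text tells. Its arguments: {"type":"object","properties":{"targets":{"type":"array","items":{"type":"object","properties":{"fingers":{"type":"number"},"xyz":{"type":"array","items":{"type":"number"}},"angular":{"type":"array","items":{"type":"number"}}}}},"grip_force":{"type":"number"}},"required":["targets"]}

```bash
mkdir -p pics; cat > h.py <<'E'
import numpy as np, cv2
from bench import robot
from scipy.spatial.transform import Rotation as R
def cam(n,save=None):
    c=robot.camera(n)
    if save: cv2.imwrite('pics/'+save,c['pixels'][:,:,::-1])
    return c
def ray(c,px):
    d=np.array([(px[0]-c['cx'])/c['fx'],-(px[1]-c['cy'])/c['fy'],-1.])
    return np.array(c['eye'],float),np.array(c['rotation']).reshape(3,3)@d
def at(c,px,z):
    e,d=ray(c,px); return (e+d*(z-e[2])/d[2])
def proj(c,P):
    v=np.array(c['rotation']).reshape(3,3).T@(np.array(P,float)-np.array(c['eye']))
    return np.array([c['cx']+c['fx']*v[0]/-v[2],c['cy']+c['fy']*v[1]/v[2]])
def rel(pos,yaw_x=None,Rt=None):
    """shift in tool axes (m) and turn (rev) for TCP target, tool down with tool x at world yaw"""
    s=robot.observe(); q=s['eef_rot']; Rc=R.from_quat([q[1],q[2],q[3],q[0]])
    sh=Rc.inv().apply(np.array(pos)-np.array(s['eef_pos']))/1000
    if yaw_x is not None:
        best=None
        for k in (0,np.pi):
            a=yaw_x+k; x=np.array([np.cos(a),np.sin(a),0]); z=np.array([0,0,-1.]); y=np.cross(z,x)
            t=(Rc.inv()*R.from_matrix(np.c_[x,y,z])).as_rotvec()/(2*np.pi)
            if best is None or np.linalg.norm(t)<np.linalg.norm(best): best=t
        return sh.round(4),best.round(4)
    return sh.round(4)
E
python3 - <<'E'
from h import *
s=robot.observe(); print(s)
for n in ('top','scene'):
    c=cam(n,n+'0.png'); print(n,c['eye'],c['fx'],[k for k in c])
    for k in ['key','ring_mid','shelf','dock','eye_leg','gel_bottle','tape_roll','dish','electrode_box']:
        z={'ring_mid':5,'eye_leg':5}.get(k,0)
        r=robot.spot_point(n,k)
        print(k,[(np.round(d['centre']),round(d['p'],2),at(c,d['centre'],z).round(0)) for d in r[:2]])
E
```

```text
{'time': 0.0, 'q': array([-1.14720566,  0.68997334, -0.194524  ,  1.56632979,  0.15728414,
        0.90251313, -0.21515253]), 'joint_velocities': array([-1.81457173e-03, -5.43692960e-04, -1.48393478e-04, -5.71964192e-04,
       -9.20657673e-04, -5.61085261e-06, -5.56488936e-04]), 'joint_torque': array([-5.24218849e-04, -5.27580178e+01, -1.26730286e+00, -1.53431743e+01,
       -5.26601239e-02,  6.55260388e-03,  1.73976769e-04]), 'eef_pos': array([237.27357274, 577.45517423, 201.62079286]), 'eef_rot': array([ 5.57957845e-04,  8.30652671e-01,  5.56790175e-01, -7.27112874e-04]), 'force': array([ 0.64677398, -0.46878163, -0.553426  ]), 'ft_torque': array([-0.01061695,  0.00168948, -0.04697061]), 'grip_width': 0.9969708982070203}
top [ 535.37427515   -2.03072349 1064.87149893] 367.89049565442565 ['pixels', 'fx', 'fy', 'cx', 'cy', 'eye', 'rotation']Traceback (most recent call last):
  File "<stdin>", line 8, in <module>
  File "h.py", line 12, in at
    e,d=ray(c,px); return (e+d*(z-e[2])/d[2])
        ~~~^^^^^^
  File "h.py", line 10, in ray
    return np.array(c['eye'],float),np.array(c['rotation']).reshape(3,3)@d
                                    ~~~~~~~~~~~~~~~~~~~~~~~~~~~~~~~^^^^^
ValueError: cannot reshape array of size 4 into shape (3,3)
```

```bash
sed -i "s/np.array(c\['rotation'\]).reshape(3,3)/rm(c)/" h.py; cat >> h.py <<'E'
def rm(c):
    q=c['rotation']; return R.from_quat([q[1],q[2],q[3],q[0]]).as_matrix()
E
python3 - <<'E'
from h import *
for n in ('top','scene'):
    c=cam(n,n+'0.png'); print(n,c['eye'])
    for k in ['key','ring_mid','shelf','dock','eye_leg','gel_bottle','tape_roll','dish','electrode_box']:
        z={'ring_mid':5,'eye_leg':5}.get(k,0)
        r=robot.spot_point(n,k)
        print(k,[(np.round(d['centre']),round(d['p'],2),at(c,d['centre'],z).round(0)) for d in r[:2]])
a=cv2.imread('pics/top0.png'); b=cv2.imread('pics/scene0.png')
cv2.imwrite('pics/t.png',a)
E
```

```text
top [ 535.37427515   -2.03072349 1064.87149893]
key [(array([168., 196.]), 0.47, array([581., 258.,   0.]))]
ring_mid [(array([166., 194.]), 0.59, array([585., 264.,   5.])), (array([338., 177.]), 0.52, array([ 624., -235.,    5.]))]
shelf [(array([120., 194.]), 0.92, array([589., 398.,   0.]))]
dock [(array([339., 177.]), 0.77, array([ 625., -237.,    0.]))]
eye_leg [(array([341., 173.]), 0.62, array([ 634., -243.,    5.]))]
gel_bottle [(array([382., 188.]), 0.74, array([ 589., -360.,    0.]))]
tape_roll [(array([308., 143.]), 0.71, array([ 725., -153.,    0.]))]
dish [(array([338., 228.]), 0.92, array([ 478., -229.,    0.])), (array([385., 188.]), 0.22, array([ 589., -369.,    0.]))]
electrode_box [(array([239., 242.]), 0.71, array([444.,  55.,   0.]))]
scene [895.11398223 482.89672184 790.9768492 ]
key [(array([331., 288.]), 0.5, array([585., 255.,   0.]))]
ring_mid [(array([331., 283.]), 0.75, array([581., 247.,   5.])), (array([324., 204.]), 0.25, array([461.,  61.,   5.]))]
shelf []
dock [(array([212., 154.]), 0.95, array([ 627., -257.,    0.]))]
eye_leg [(array([214., 155.]), 0.95, array([ 625., -246.,    5.]))]
gel_bottle [(array([205., 127.]), 0.91, array([ 595., -372.,    0.]))]
tape_roll [(array([196., 188.]), 0.92, array([ 721., -164.,    0.]))]
dish [(array([258., 142.]), 0.93, array([ 489., -231.,    0.]))]
electrode_box [(array([324., 206.]), 0.9, array([461.,  63.,   0.]))]
```

View pics/top0.png

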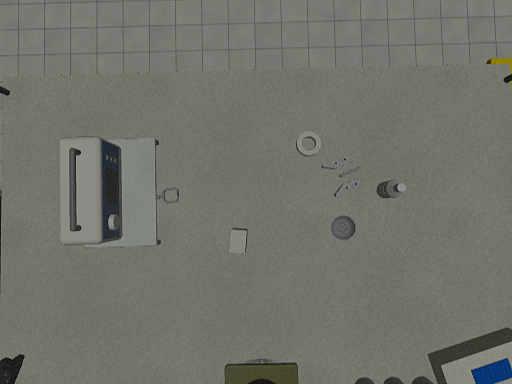

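View pics/scene0.png

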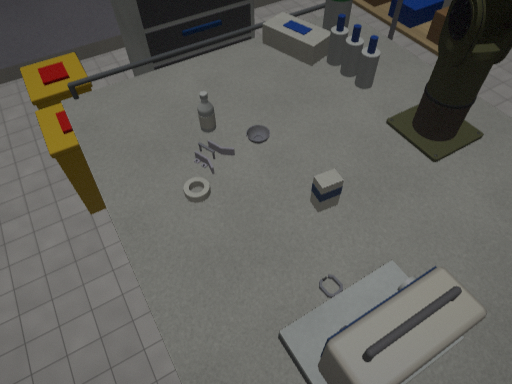

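```bash
python3 - <<'E'
from h import *
for P in ([237,577,270],[360,270,270],[575,225,230]): print(rel(P,0.0))
for k in('top0','scene0'):
    a=cv2.imread(f'pics/{k}.png')
    b=a[125:245,285:415] if k=='top0' else a[80:210,160:300]
    cv2.imwrite(f'pics/{k}c.png',cv2.resize(b,None,fx=5,fy=5,interpolation=cv2.INTER_CUBIC))
E
```

```text
(array([-0.0012, -0.    , -0.0676]), array([-0.   , -0.   ,  0.188]))
(array([-0.2385,  0.2304, -0.0676]), array([-0.   , -0.   ,  0.188]))
(array([-0.1984,  0.4464, -0.0276]), array([-0.   , -0.   ,  0.188]))
```

View pics/top0c.png

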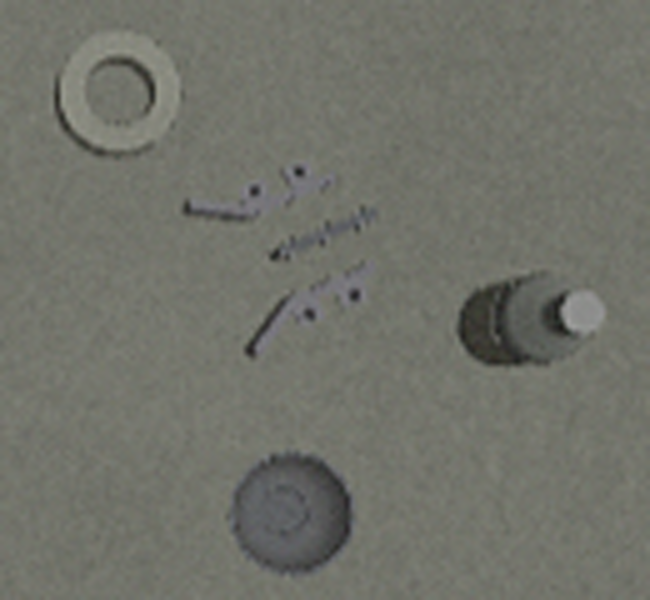

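Request:
servo_tool --targets '[{"fingers": 0, "xyz": [-0.12, 0.115, -0.068], "angular": [0, 0, 0]}, {"fingers": 0, "xyz": [-0.12, 0.115, -0.068], "angular": [0, 0, 0]}, {"fingers": 0, "xyz": [-0.238, 0.23, -0.068], "angular": [0, 0, 0]}, {"fingers": 0, "xyz": [-0.238, 0.23, -0.068], "angular": [0, 0, 0]}, {"fingers": 0, "xyz": [-0.238, 0.23, -0.068], "angular": [0, 0, 0]}]'

```text
time: 1.52
eef_pos: [312.0, 389.8, 252.2]
eef_rot: [-0.0, 0.831, 0.557, 0.0]
force: [0.9, -0.8, 0.8]
grip_width: 1.001
```

```bash
python3 - <<'E'
from h import *
s=robot.observe();print(s['time'],s['eef_pos'],s['q'])
print(rel([360,270,270],0.0),rel([575,225,230],0.0))
E
```

```text
1.5167 [312.02760045 389.75081879 252.23174773] [-0.83645316  0.46126402 -0.22957162  1.87118392  0.13888322  0.82383236
  0.0440958 ]
(array([-0.0926,  0.0898, -0.0178]), array([-0.00e+00, -1.00e-04,  1.88e-01])) (array([-0.0526,  0.3058,  0.0223]), array([-0.00e+00, -1.00e-04,  1.88e-01]))
```

Request:
servo_tool --targets '[{"fingers": 0, "xyz": [-0.093, 0.09, -0.018], "angular": [0, 0, 0]}, {"fingers": 0, "xyz": [-0.093, 0.09, -0.018], "angular": [0, 0, 0]}, {"fingers": 0, "xyz": [-0.093, 0.09, -0.018], "angular": [0, 0, 0]}, {"fingers": 0, "xyz": [-0.053, 0.306, 0.022], "angular": [0, 0, 0.188]}, {"fingers": 0, "xyz": [-0.053, 0.306, 0.022], "angular": [0, 0, 0.188]}]'

```text
time: 1.93
eef_pos: [438.0, 255.1, 256.1]
eef_rot: [-0.0, 0.895, 0.446, 0.001]
force: [0.5, 1.3, 0.1]
grip_width: 1.002
```

```bash
python3 - <<'E'
from h import *
s=robot.observe();print(s['time'],s['eef_pos'],s['q'])
print(rel([575,225,230],0.0))
E
```

```text
1.9333 [437.9629474  255.08967113 256.09958394] [-0.52096988  0.46206181 -0.14849422  1.84921227  0.08964425  0.83458438
  0.21058252]
(array([0.0584, 0.1275, 0.0263]), array([-0.    , -0.0004,  0.1472]))
```

Request:
servo_tool --targets '[{"fingers": 0, "xyz": [0.058, 0.128, 0.026], "angular": [0, 0, 0.147]}, {"fingers": 0, "xyz": [0.058, 0.128, 0.026], "angular": [0, 0, 0.147]}, {"fingers": 0, "xyz": [0.058, 0.128, 0.026], "angular": [0, 0, 0.147]}, {"fingers": 0, "xyz": [0.058, 0.128, 0.026], "angular": [0, 0, 0.147]}, {"fingers": 0, "xyz": [0.058, 0.128, 0.026], "angular": [0, 0, 0.147]}]'

```text
time: 2.35
eef_pos: [579.7, 220.9, 229.0]
eef_rot: [0.001, 0.989, 0.147, 0.002]
force: [-0.9, -0.1, -0.4]
grip_width: 1.0
```

Request:
servo_tool --targets '[{"fingers": 0, "xyz": [0, 0, 0], "angular": [0, 0, 0.046]}, {"fingers": 0, "xyz": [0, 0, 0], "angular": [0, 0, 0.046]}, {"fingers": 0, "xyz": [0, 0, 0], "angular": [0, 0, 0.046]}, {"fingers": 0, "xyz": [0, 0, 0], "angular": [0, 0, 0.046]}]'

```text
time: 2.68
eef_pos: [579.7, 221.0, 228.9]
eef_rot: [0.001, 1.0, 0.002, 0.002]
force: [-0.8, 0.6, -0.8]
grip_width: 0.998
```

```bash
python3 - <<'E'
from h import *
s=robot.observe();print(s['time'],s['eef_pos'],s['q'])
c=cam('wrist','w1.png'); print(c['eye'])
for k,z in (('ring_mid',5),('key',0),('handle_mid',6),('gate',5)):
    for d in robot.spot_point('wrist',k)[:2]: print(k,d['centre'],d['p'],at(c,d['centre'],z))
m=robot.silhouettes('wrist','key')
if m: print(m[0]['p'],m[0]['centre'],m[0]['mask'].sum())
print(rel([575,225,230],0.0))
E
```

```text
2.6833 [579.70311121 221.04607041 228.86441189] [-0.51356111  0.65277006  0.13158635  1.5627018  -0.09578372  0.92956551
 -0.34719592]
[578.43860313 292.46430844 410.0572599 ]
ring_mid [263.5, 133.1] 0.59 [584.36554145 254.95468787   5.        ]
key [265.5, 135.8] 0.86 [587.01017833 251.10874994   0.        ]
key [275.7, 18.1] 0.54 [597.65011201 385.75765842   0.        ]Traceback (most recent call last):
  File "<stdin>", line 5, in <module>
ValueError: it knows: dish, dock, electrode_box, eye_leg, gel_bottle, handle_mid, head_end, key, ring_mid, shelf, tape_roll
```

View pics/w1.png

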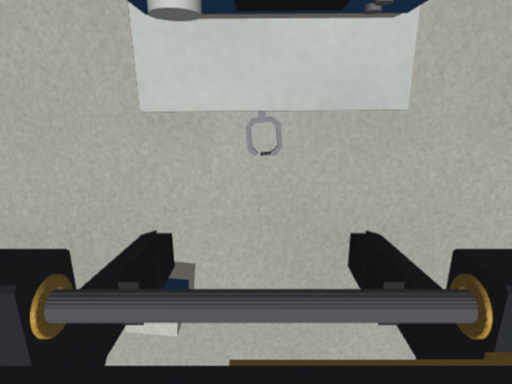

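```bash
python3 - <<'E'
from h import *
print(rel([584.5,255,100],0.05),rel([584.5,255,3],0.05))
E
```

```text
(array([ 0.0045, -0.0342,  0.129 ]), array([ 0.0002, -0.0006, -0.0069])) (array([ 0.0041, -0.0343,  0.226 ]), array([ 0.0002, -0.0006, -0.0069]))
```

Request:
servo_tool --targets '[{"fingers": 0, "xyz": [0.0045, -0.034, 0.03], "angular": [0, 0, -0.007]}, {"fingers": 0, "xyz": [0.0045, -0.034, 0.09], "angular": [0, 0, -0.007]}, {"fingers": 0, "xyz": [0.0045, -0.034, 0.129], "angular": [0, 0, -0.007]}, {"fingers": 0, "xyz": [0.0045, -0.034, 0.129], "angular": [0, 0, -0.007]}]'

```text
time: 3.22
eef_pos: [581.1, 254.6, 95.2]
eef_rot: [0.002, 1.0, 0.027, -0.001]
force: [-0.1, -0.8, -0.4]
grip_width: 0.996
```

```bash
python3 - <<'E'
from h import *
c=cam('wrist','w2.png'); s=robot.observe(); print(s['eef_pos'])
for k,z in (('ring_mid',5),('key',0)):
    for d in robot.spot_point('wrist',k)[:2]: print(k,d['centre'],d['p'],at(c,d['centre'],z))
m=robot.silhouettes('wrist','key')
M=m[0]['mask'].astype(np.uint8); ys,xs=np.where(M); print(m[0]['p'],xs.min(),xs.max(),ys.min(),ys.max())
P=np.array([at(c,(x,y),10) for x,y in zip(xs,ys)])
print(P.min(0),P.max(0)); 
for y0 in np.arange(P[:,1].min(),P[:,1].max(),4):
    q=P[abs(P[:,1]-y0)<2]; print(y0.round(),q[:,0].min().round(1),q[:,0].max().round(1))
print(rel([584.5,255,3],0.05))
E
```

```text
[579.90312057 253.58894405  93.23817568]
0.6 238 289 161 217
[561.11695817 228.26754579  10.        ] [606.82970983 278.01601072  10.        ]
228.0 570.3 598.8
232.0 565.6 602.0
236.0 563.8 605.3
240.0 562.7 606.8
244.0 562.6 606.6
248.0 561.6 606.3
252.0 561.4 606.0
256.0 561.3 605.7
260.0 561.2 605.4
264.0 561.1 604.2
268.0 562.7 603.9
272.0 566.0 601.9
276.0 569.2 597.3
(array([-0.0012, -0.0002,  0.0978]), array([ 0.0002, -0.0008,  0.0002]))
```

```bash
python3 - <<'E'
from h import *
s=robot.observe(); print(s['time'],s['eef_pos'],s['eef_rot'],s['joint_velocities'])
print(rel([583.8,253.5,3],0.07))
c=robot.camera('wrist'); s=robot.observe(); print(s['time'],s['eef_pos'],s['eef_rot'])
print(rel([583.8,253.5,3],0.07))
E
```

```text
3.4167 [585.19310703 254.89350208 100.76117206] [4.22214018e-04 9.99670965e-01 2.55310036e-02 2.43934623e-03] [ 0.00158979 -0.03619098  0.0100295  -0.02550032 -0.00209348 -0.00194821
 -0.00170475]
(array([-0.0019,  0.0012,  0.0978]), array([ 0.0002, -0.0008, -0.003 ]))
3.4667 [586.01714968 255.19426506 101.84429056] [-2.27358431e-05  9.99670691e-01  2.54223296e-02  3.49490901e-03]
(array([-0.003 ,  0.0016,  0.0988]), array([ 0.    , -0.0011, -0.003 ]))
```

Request:
servo_tool --targets '[{"fingers": 0, "xyz": [-0.0025, 0.0014, 0.025], "angular": [0, 0, -0.003]}, {"fingers": 0, "xyz": [-0.0025, 0.0014, 0.05], "angular": [0, 0, -0.003]}, {"fingers": 0, "xyz": [-0.0025, 0.0014, 0.07], "angular": [0, 0, -0.003]}, {"fingers": 0, "xyz": [-0.0025, 0.0014, 0.08], "angular": [0, 0, -0.003]}, {"fingers": 0, "xyz": [-0.0025, 0.0014, 0.08], "angular": [0, 0, -0.003]}]'

```text
time: 3.88
eef_pos: [584.1, 253.6, 21.6]
eef_rot: [0.0, 0.999, 0.035, 0.003]
force: [-0.5, -0.2, 0.5]
grip_width: 0.996
```

Request:
servo_tool --targets '[{"fingers": 0, "xyz": [0, 0, 0], "angular": [0, 0, 0]}, {"fingers": 0, "xyz": [0, 0, 0], "angular": [0, 0, 0]}]'

```text
time: 4.05
eef_pos: [585.7, 254.1, 23.5]
eef_rot: [-0.001, 0.999, 0.035, 0.005]
force: [0.5, -0.3, 0.3]
grip_width: 1.003
```

```bash
python3 - <<'E'
from h import *
s=robot.observe(); print(s['time'],s['eef_pos'],s['joint_velocities'])
print(rel([583.8,253.5,3],0.07))
E
```

```text
4.05 [585.68739079 254.06403477  23.5241758 ] [ 0.00077965 -0.00498458 -0.00042831  0.00191674 -0.00053603 -0.00490558
  0.00062299]
(array([-0.0021,  0.0004,  0.0205]), array([-0.0001, -0.0015, -0.0001]))
```

Request:
servo_tool --targets '[{"fingers": 0, "xyz": [-0.002, 0.0004, 0.014], "angular": [0, -0.0015, 0]}, {"fingers": 0, "xyz": [-0.002, 0.0004, 0.02], "angular": [0, -0.0015, 0]}, {"fingers": 0, "xyz": [-0.002, 0.0004, 0.02], "angular": [0, -0.0015, 0]}, {"fingers": 0, "xyz": [-0.002, 0.0004, 0.02], "angular": [0, -0.0015, 0]}]'

```text
time: 4.38
eef_pos: [583.5, 253.4, 3.0]
eef_rot: [-0.0, 0.999, 0.035, -0.0]
force: [-0.5, 0.6, -0.2]
grip_width: 0.996
```

Request:
servo_tool --targets '[{"fingers": 255, "xyz": [0, 0, 0], "angular": [0, 0, 0]}, {"fingers": 255, "xyz": [0, 0, 0], "angular": [0, 0, 0]}, {"fingers": 255, "xyz": [0, 0, 0], "angular": [0, 0, 0]}, {"fingers": 255, "xyz": [0, 0, 0], "angular": [0, 0, 0]}, {"fingers": 255, "xyz": [0, 0, 0], "angular": [0, 0, 0]}]' --grip_force 25

```text
time: 4.8
eef_pos: [583.6, 253.5, 3.2]
eef_rot: [-0.0, 0.999, 0.035, -0.0]
force: [-0.9, 0.6, 0.7]
grip_width: 0.644
```

Request:
servo_tool --targets '[{"fingers": 255, "xyz": [0, 0, 0], "angular": [0, 0, 0]}, {"fingers": 255, "xyz": [0, 0, 0], "angular": [0, 0, 0]}, {"fingers": 255, "xyz": [0, 0, 0], "angular": [0, 0, 0]}, {"fingers": 255, "xyz": [0, 0, 0], "angular": [0, 0, 0]}]'

```text
time: 5.13
eef_pos: [583.6, 253.5, 3.2]
eef_rot: [-0.0, 0.999, 0.035, -0.0]
force: [0.7, -0.5, 0.1]
grip_width: 0.342
```

```bash
python3 - <<'E'
from h import *
s=robot.observe(); print(s['time'],s['eef_pos'],s['joint_velocities'])
print(rel([593,120,4],0.0))
E
```

```text
5.1333 [583.5994032  253.47736327   3.15611201] [-0.00055454  0.00075151  0.00221413 -0.00137398  0.00182253  0.00122431
  0.00068729]
(array([ 1.000e-04,  1.338e-01, -9.000e-04]), array([-0.0001,  0.0001,  0.0111]))
```

Request:
servo_tool --targets '[{"fingers": 255, "xyz": [0, 0, 0], "angular": [0, 0, 0]}, {"fingers": 255, "xyz": [0, 0, 0], "angular": [0, 0, 0]}]'

```text
time: 5.3
eef_pos: [583.6, 253.5, 3.1]
eef_rot: [-0.0, 0.999, 0.035, -0.0]
force: [-0.3, 0.2, 0.3]
grip_width: 0.194
```

```bash
python3 - <<'E'
from h import *
a=cam('wrist')['pixels']; b=cam('top'); 
c=cam('scene'); p=proj(c,[584,253,10]).astype(int); print(p)
C=cv2.resize(c['pixels'][p[1]-40:p[1]+40,p[0]-50:p[0]+50],(512,410),interpolation=cv2.INTER_CUBIC)
cv2.imwrite('pics/w3.png',np.vstack([cv2.resize(a[130:,100:412],(512,416)),C])[:,:,::-1][:826])
cv2.imwrite('pics/w3.png',np.hstack([cv2.resize(a[:,100:400],(400,512)),cv2.resize(C,(400,512))])[:,:,::-1])
print(robot.observe()['grip_width'])
E
```

```text
[331 285]
0.05459980764076256
```

View pics/w3.png

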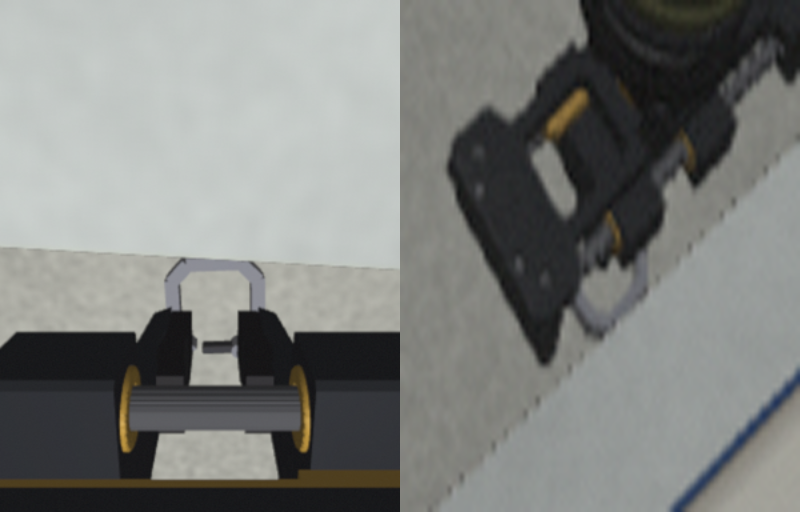

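Request:
servo_tool --targets '[{"fingers": 255, "xyz": [0, 0, -0.02], "angular": [0, 0, 0]}, {"fingers": 92, "xyz": [0, 0, -0.02], "angular": [0, 0, 0]}, {"fingers": 92, "xyz": [0, 0, -0.02], "angular": [0, 0, 0]}, {"fingers": 92, "xyz": [0, 0, -0.02], "angular": [0, 0, 0]}, {"fingers": 92, "xyz": [0, 0, -0.02], "angular": [0, 0, 0]}]'

```text
time: 5.87
eef_pos: [583.1, 253.3, 22.5]
eef_rot: [-0.0, 0.999, 0.035, -0.001]
force: [0.1, 0.7, -0.1]
grip_width: 0.281
```

Request:
servo_tool --targets '[{"fingers": 92, "xyz": [0, 0, 0.01], "angular": [0, 0, 0]}, {"fingers": 92, "xyz": [0, 0, 0.01], "angular": [0, 0, 0]}, {"fingers": 92, "xyz": [0, 0, 0.01], "angular": [0, 0, 0]}, {"fingers": 92, "xyz": [0, 0, 0.01], "angular": [0, 0, 0]}]'

```text
time: 6.2
eef_pos: [582.7, 253.1, 11.8]
eef_rot: [0.0, 0.999, 0.035, -0.001]
force: [-0.7, -0.2, 0.6]
grip_width: 0.586
```

```bash
python3 - <<'E'
from h import *
c=cam('wrist'); s=robot.observe(); print(s['time'],s['eef_pos'],s['eef_rot'],s['grip_width'])
for d in robot.silhouettes('wrist','key')[:1]:
    ys,xs=np.where(d['mask']);print(d['p'],xs.min(),xs.max(),ys.min(),ys.max(), at(c,((xs.min()+xs.max())/2,ys.min()),10))
a=c['pixels'][150:340,130:400]
cv2.imwrite('pics/w4.png',cv2.resize(a,None,fx=2.9,fy=2.9,interpolation=cv2.INTER_CUBIC)[:,:,::-1])
for z in(0,10,13,20): print(proj(c,[583.6-28,253.5+9,z]),proj(c,[583.6+28,253.5+9,z]))
E
```

```text
6.25 [582.96586121 253.17421536  12.14685918] [ 8.41173472e-05  9.99393134e-01  3.48195758e-02 -9.76257792e-04] 0.6250089959529195
0.64 225 298 188 260 [581.71087689 275.29960145  10.        ]
[219.06347447 200.57939711] [306.76210505 206.4324642 ]
[216.96956749 205.47712516] [309.03246725 211.59466186]
[216.30002415 207.04321248] [309.75819124 213.24476451]
[214.65569984 210.88934956] [311.53999104 217.29610166]
```

View pics/w4.png

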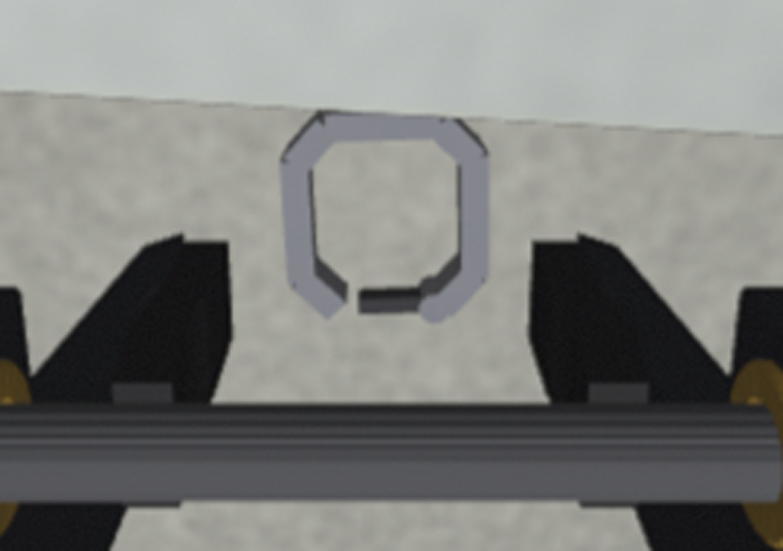

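Request:
servo_tool --targets '[{"fingers": 100, "xyz": [0.0007, 0, 0.005], "angular": [0, 0, 0]}, {"fingers": 100, "xyz": [0.0007, 0, 0.01], "angular": [0, 0, 0]}, {"fingers": 100, "xyz": [0.0007, 0, 0.012], "angular": [0, 0, 0]}, {"fingers": 100, "xyz": [0.0007, 0, 0.012], "angular": [0, 0, 0]}]'

```text
time: 6.63
eef_pos: [583.2, 253.0, -0.5]
eef_rot: [0.0, 0.999, 0.035, -0.001]
force: [0.1, 0.1, -0.2]
grip_width: 0.605
```

Request:
servo_tool --targets '[{"fingers": 100, "xyz": [0, 0, 0.002], "angular": [0, 0, 0]}, {"fingers": 100, "xyz": [0, 0, 0.003], "angular": [0, 0, 0]}, {"fingers": 100, "xyz": [0, 0, 0.003], "angular": [0, 0, 0]}]'

```text
time: 6.88
eef_pos: [583.0, 253.0, -3.8]
eef_rot: [0.0, 0.999, 0.035, -0.002]
force: [0.6, -0.7, -0.5]
grip_width: 0.612
```

Request:
servo_tool --targets '[{"fingers": 100, "xyz": [0, 0, 0.002], "angular": [0, 0, 0]}, {"fingers": 100, "xyz": [0, 0, 0.003], "angular": [0, 0, 0]}, {"fingers": 100, "xyz": [0, 0, 0.003], "angular": [0, 0, 0]}]'

```text
time: 7.13
eef_pos: [582.8, 252.9, -7.0]
eef_rot: [0.0, 0.999, 0.035, -0.002]
force: [0.4, 0.7, -0.4]
grip_width: 0.61
```

Request:
servo_tool --targets '[{"fingers": 100, "xyz": [0, 0, 0.002], "angular": [0, 0, 0]}, {"fingers": 100, "xyz": [0, 0, 0.003], "angular": [0, 0, 0]}, {"fingers": 100, "xyz": [0, 0, 0.003], "angular": [0, 0, 0]}]'

```text
time: 7.38
eef_pos: [582.6, 252.9, -10.3]
eef_rot: [0.0, 0.999, 0.035, -0.002]
force: [-0.7, -0.4, 0.3]
grip_width: 0.611
```

Request:
servo_tool --targets '[{"fingers": 100, "xyz": [0, 0, 0.002], "angular": [0, 0, 0]}, {"fingers": 100, "xyz": [0, 0, 0.002], "angular": [0, 0, 0]}]'

```text
time: 7.55
eef_pos: [582.3, 252.8, -12.6]
eef_rot: [0.001, 0.999, 0.035, -0.002]
force: [-0.1, -0.4, 0.5]
grip_width: 0.606
```

```bash
python3 - <<'E'
from h import *
c=cam('wrist'); s=robot.observe(); print(s['time'],s['eef_pos'],s['grip_width'],s['force'])
a=c['pixels'][150:340,130:400]
cv2.imwrite('pics/w5.png',cv2.resize(a,None,fx=2.9,fy=2.9,interpolation=cv2.INTER_CUBIC)[:,:,::-1])
E
```

```text
7.6 [582.35966425 252.79761832 -12.51181632] 0.6106162468188604 [ 0.81050682  0.07343716 -0.51523233]
```

View pics/w5.png

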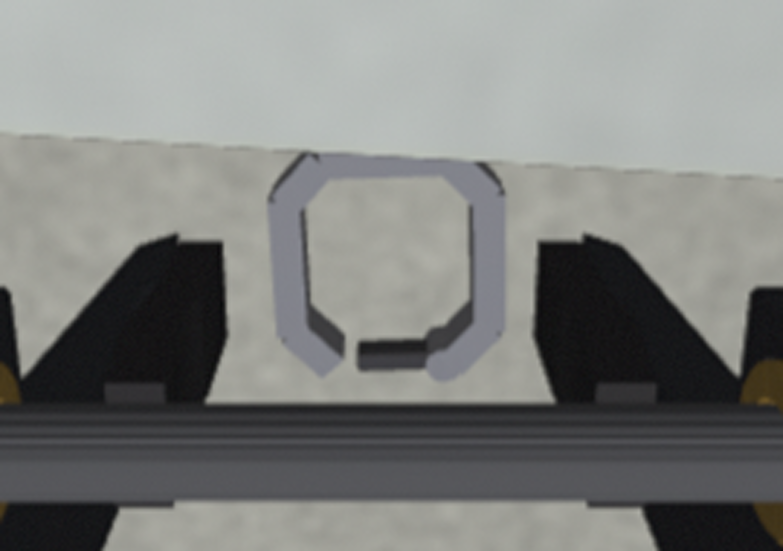

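```bash
python3 - <<'E'
from h import *
c=cam('wrist'); s=robot.observe(); q=s['eef_rot']; Rc=R.from_quat([q[1],q[2],q[3],q[0]])
print(c['fx'],c['cx'],c['cy'],c['eye'],s['eef_pos'],s['grip_width'],s['force'])
M=rm(c); print('cam look in tool',Rc.inv().apply(-M[:,2]),'cam eye in tool',Rc.inv().apply(np.array(c['eye'])-s['eef_pos']))
for dep in (c['fx']/1.93,c['fx']/2.0,c['fx']/1.85):
    e,d=ray(c,(261,232.8)); P=e+d*dep; print(dep,P,Rc.inv().apply(P-s['eef_pos']))
for zt in (0,-19,-36,-45):
    for y in (-9,9): 
        for w in (53.7,): print(zt,y,[proj(c,Rc.apply([sx*w/2,y,zt])+s['eef_pos']).round(0) for sx in(-1,1)])
E
```

```text
318.2537395519475 260.73141953797403 193.9970481747665 [578.03435901 323.97131643 168.72823909] [582.49574606 252.81667882 -12.40285151] 0.609929053825341 [1.10606157 0.20989106 0.03721701]
cam look in tool [0.00134879 0.27628986 0.96107341] cam eye in tool [  -0.28781399  -71.12756346 -181.19642736]
164.89831064867747 [582.24806161 259.08568363  15.86297521] [  0.06562089  -6.24527965 -28.27208703]
159.12686977597374 [582.10058202 261.35668078  21.21325945] [  0.05325067  -8.51615959 -33.62443894]
172.0290484064581 [582.43027578 256.27981843   9.25258542] [  0.08090456  -3.43955927 -21.65914258]
0 -9 [array([216., 210.]), array([305., 210.])]
0 9 [array([217., 238.]), array([304., 238.])]
-19 -9 [array([211., 221.]), array([310., 221.])]
-19 9 [array([213., 252.]), array([309., 252.])]
-36 -9 [array([206., 234.]), array([315., 234.])]
-36 9 [array([208., 267.]), array([314., 267.])]
-45 -9 [array([203., 241.]), array([319., 241.])]
-45 9 [array([205., 276.]), array([317., 276.])]
```

Request:
servo_tool --targets '[{"fingers": 100, "xyz": [0.001, 0, 0.002], "angular": [0, 0, 0]}, {"fingers": 100, "xyz": [0.001, 0, 0.004], "angular": [0, 0, 0]}, {"fingers": 100, "xyz": [0.001, 0, 0.004], "angular": [0, 0, 0]}]'

```text
time: 7.9
eef_pos: [583.3, 252.8, -16.9]
eef_rot: [0.001, 0.999, 0.035, -0.002]
force: [0.2, -0.4, -0.0]
grip_width: 0.609
```

Request:
servo_tool --targets '[{"fingers": 100, "xyz": [0, 0, 0.002], "angular": [0, 0, 0]}, {"fingers": 100, "xyz": [0, 0, 0.004], "angular": [0, 0, 0]}, {"fingers": 100, "xyz": [0, 0, 0.004], "angular": [0, 0, 0]}]'

```text
time: 8.15
eef_pos: [582.9, 252.6, -21.4]
eef_rot: [0.001, 0.999, 0.035, -0.003]
force: [-0.3, 0.9, 0.8]
grip_width: 0.611
```

```bash
python3 - <<'E'
from h import *
s=robot.observe(); print(s['time'],s['eef_pos'],s['grip_width'],s['force'])
c=cam('wrist')
a=c['pixels'][150:340,130:400]
cv2.imwrite('pics/w6.png',cv2.resize(a,None,fx=2.9,fy=2.9,interpolation=cv2.INTER_CUBIC)[:,:,::-1])
g=c['pixels'].mean(2)
# fingertip profile: column 195 (left finger) darkness down the rows
print(g[220:245,200].round(0))
E
```

```text
8.15 [582.87039982 252.62748516 -21.36653636] 0.6109947869148334 [-0.30455846  0.8564823   0.82086315]
[161. 161. 161. 160. 160. 161. 160. 161. 160. 160. 160. 158. 132.  74.
  26.  18.  17.  21.  19.  20.  20.  21.  22.  20.  21.]
```

Request:
servo_tool --targets '[{"fingers": 100, "xyz": [0.001, 0, 0.002], "angular": [0, -0.0008, 0]}, {"fingers": 100, "xyz": [0.001, 0, 0.004], "angular": [0, -0.0008, 0]}, {"fingers": 100, "xyz": [0.001, 0, 0.004], "angular": [0, -0.0008, 0]}]'

```text
time: 8.45
eef_pos: [583.9, 252.6, -25.6]
eef_rot: [0.001, 0.999, 0.035, -0.005]
force: [-0.9, 0.1, 0.2]
grip_width: 0.605
```

Request:
servo_tool --targets '[{"fingers": 100, "xyz": [0.0005, 0, 0.002], "angular": [0, 0, 0]}, {"fingers": 100, "xyz": [0.0005, 0, 0.003], "angular": [0, 0, 0]}, {"fingers": 100, "xyz": [0.0005, 0, 0.003], "angular": [0, 0, 0]}]'

```text
time: 8.7
eef_pos: [584.2, 252.5, -28.9]
eef_rot: [0.001, 0.999, 0.035, -0.006]
force: [-0.7, 0.5, 0.1]
grip_width: 0.609
```

Request:
servo_tool --targets '[{"fingers": 255, "xyz": [0, 0, 0], "angular": [0, 0, 0]}, {"fingers": 255, "xyz": [0, 0, 0], "angular": [0, 0, 0]}, {"fingers": 255, "xyz": [0, 0, 0], "angular": [0, 0, 0]}]'

```text
time: 8.95
eef_pos: [584.1, 252.5, -29.0]
eef_rot: [0.001, 0.999, 0.035, -0.006]
force: [-0.3, -0.3, -1.3]
grip_width: 0.488
```

Request:
servo_tool --targets '[{"fingers": 255, "xyz": [0, 0, 0], "angular": [0, 0, 0]}, {"fingers": 255, "xyz": [0, 0, 0], "angular": [0, 0, 0]}]'

```text
time: 9.12
eef_pos: [584.1, 252.5, -29.0]
eef_rot: [0.001, 0.999, 0.035, -0.006]
force: [-0.1, -1.0, -1.4]
grip_width: 0.488
```

```bash
python3 - <<'E'
from h import *
print(rel([593,120,-28.5],0.07))
E
```

```text
(array([-0.0003,  0.1328, -0.0002]), array([ 0.0003,  0.0018, -0.0001]))
```

Request:
servo_tool --targets '[{"fingers": 255, "xyz": [0, 0.01, 0], "angular": [0, 0.001, 0]}, {"fingers": 255, "xyz": [0, 0.03, 0], "angular": [0, 0.001, 0]}, {"fingers": 255, "xyz": [0, 0.05, 0], "angular": [0, 0.001, 0]}, {"fingers": 255, "xyz": [0, 0.065, 0], "angular": [0, 0.001, 0]}, {"fingers": 255, "xyz": [0, 0.07, 0], "angular": [0, 0.001, 0]}]'

```text
time: 9.53
eef_pos: [589.3, 177.7, -28.8]
eef_rot: [0.003, 0.999, 0.033, -0.003]
force: [-0.3, 0.8, -0.8]
grip_width: 0.489
```

Request:
servo_tool --targets '[{"fingers": 255, "xyz": [0, 0.015, 0], "angular": [0, 0.001, 0]}, {"fingers": 255, "xyz": [0, 0.035, 0], "angular": [0, 0.001, 0]}, {"fingers": 255, "xyz": [0, 0.055, 0], "angular": [0, 0.001, 0]}, {"fingers": 255, "xyz": [0, 0.065, 0], "angular": [0, 0.001, 0]}, {"fingers": 255, "xyz": [0, 0.065, 0], "angular": [0, 0.001, 0]}]'

```text
time: 9.95
eef_pos: [593.8, 109.0, -28.4]
eef_rot: [0.004, 1.0, 0.031, 0.0]
force: [-0.4, -0.6, -0.4]
grip_width: 0.491
```

```bash
python3 - <<'E'
from h import *
s=robot.observe(); print(s['time'],s['eef_pos'],s['eef_rot'],s['grip_width'],s['force'])
c=cam('wrist','w7.png')
for k,z in (('ring_mid',5),('handle_mid',6),('head_end',6)):
    for d in robot.spot_point('wrist',k)[:1]: print(k,d['centre'],d['p'],at(c,d['centre'],z))
E
```

```text
9.95 [593.81116383 109.02213048 -28.41693321] [3.66165852e-03 9.99527753e-01 3.05082557e-02 3.30133775e-04] 0.49051118229640617 [-0.38349103 -0.62137056 -0.43574264]
handle_mid [254.4, 108.2] 0.94 [586.80001839 177.67772845   6.        ]
```

Request:
servo_tool --targets '[{"fingers": 60, "xyz": [0, 0, 0], "angular": [0, 0, 0]}, {"fingers": 60, "xyz": [0, 0, 0], "angular": [0, 0, 0]}, {"fingers": 60, "xyz": [0, 0, 0], "angular": [0, 0, 0]}, {"fingers": 60, "xyz": [0, 0, 0], "angular": [0, 0, 0]}, {"fingers": 60, "xyz": [0, 0, -0.01], "angular": [0, 0, 0]}]'

```text
time: 10.57
eef_pos: [592.0, 115.2, -19.6]
eef_rot: [0.002, 0.999, 0.034, -0.001]
force: [0.1, 1.3, 0.1]
grip_width: 0.766
```

Request:
servo_tool --targets '[{"fingers": 120, "xyz": [0, 0, -0.03], "angular": [0, 0, 0]}, {"fingers": 120, "xyz": [0, -0.035, -0.06], "angular": [0, 0, 0]}, {"fingers": 120, "xyz": [0, -0.05, -0.07], "angular": [0, 0, 0]}, {"fingers": 120, "xyz": [0, -0.05, -0.07], "angular": [0, 0, 0]}, {"fingers": 120, "xyz": [0, -0.05, -0.07], "angular": [0, 0, 0]}]'

```text
time: 10.98
eef_pos: [589.2, 167.2, 51.6]
eef_rot: [0.001, 0.999, 0.035, 0.0]
force: [-0.6, -0.1, -0.8]
grip_width: 0.531
```

```bash
python3 - <<'E'
from h import *
s=robot.observe(); print(s['time'],s['eef_pos'],s['eef_rot'],s['grip_width'],s['force'])
c=cam('wrist','w8.png')
for k,z in (('ring_mid',5),('handle_mid',6),('head_end',6)):
    for d in robot.spot_point('wrist',k)[:1]: print(k,d['centre'],d['p'],at(c,d['centre'],z))
c=cam('top','t8.png')
for k,z in (('ring_mid',5),('handle_mid',6),('head_end',6)):
    for d in robot.spot_point('top',k)[:1]: print(k,d['centre'],d['p'],at(c,d['centre'],z))
E
```

```text
10.9833 [589.21110518 167.15421514  51.60259953] [1.11809019e-03 9.99378995e-01 3.52188663e-02 7.20179399e-05] 0.5314204722117081 [-0.64605532 -0.11240922 -0.78209508]
head_end [256.6, 117.5] 0.82 [582.21381935 227.8966478    6.        ]
ring_mid [216.6, 190.5] 0.43 [592.5499683  116.61626774   5.        ]
handle_mid [194.7, 193.9] 0.47 [584.04215785 179.94693594   6.        ]
```

View pics/w8.png

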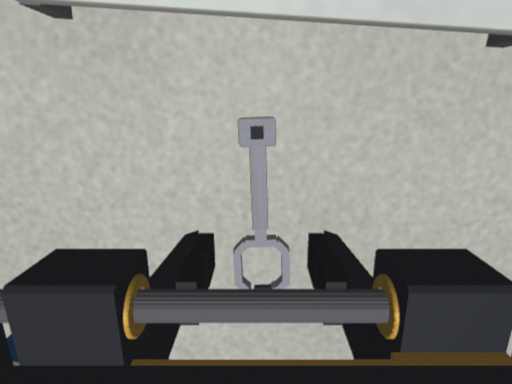

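```bash
python3 - <<'E'
from h import *
c=cam('wrist')
M=robot.silhouettes('wrist','key')[0]['mask']
ys,xs=np.where(M); print(ys.min(),ys.max())
L=[]
for y in range(155,225,5):
    x=xs[ys==y]; p=at(c,((x.min()+x.max())/2,y),12); L.append(p[:2])
L=np.array(L); print(L[0],L[-1]); k=np.polyfit(L[:,1],L[:,0],1); print('slope',k[0])
top=at(c,(257,ys.min()),12); print('head end',top)
r=at(c,(262,264),10); print('ring~',r)
hy=top[1]-40*np.cos(k[0]); print('grip',np.polyval(k,hy),hy)
g=[np.polyval(k,hy),hy]; a=-k[0]
print(a,rel([*g,0],a),rel([*g,-28],a))
E
```

```text
112 288
[584.955739   200.30109905] [589.53619894 152.57514841]
slope -0.09631575573627829
head end [581.75530875 228.93415039  12.        ]
ring~ [592.7767028  115.70614703  10.        ]
grip 585.8971919176951 189.1195414962201
0.09631575573627829 (array([-0.001 , -0.0246,  0.0497]), array([ 0.0006,  0.0005, -0.0046])) (array([-0.0009, -0.0247,  0.0777]), array([ 0.0006,  0.0005, -0.0046]))
```

Request:
servo_tool --targets '[{"fingers": 120, "xyz": [-0.001, -0.022, 0.01], "angular": [0, 0, -0.0046]}, {"fingers": 120, "xyz": [-0.001, -0.0225, 0.035], "angular": [0, 0, -0.0046]}, {"fingers": 120, "xyz": [-0.001, -0.024, 0.055], "angular": [0, 0, -0.0046]}, {"fingers": 120, "xyz": [-0.001, -0.024, 0.06], "angular": [0, 0, -0.0046]}, {"fingers": 120, "xyz": [-0.001, -0.024, 0.06], "angular": [0, 0, -0.0046]}]'

```text
time: 11.9
eef_pos: [584.5, 187.9, -11.8]
eef_rot: [0.003, 0.999, 0.048, -0.003]
force: [-0.8, -0.1, 0.3]
grip_width: 0.532
```

```bash
python3 - <<'E'
from h import *
s=robot.observe(); print(s['time'],s['eef_pos'],s['eef_rot'],s['grip_width'],s['force'])
print(rel([586,188.5,-29],.096))
E
```

```text
11.9 [584.54167392 187.88941164 -11.78682712] [ 0.0025345   0.99883723  0.04805113 -0.0029755 ] 0.5320393518811211 [-0.84143083 -0.09376107  0.31981618]
(array([ 0.0016, -0.0005,  0.0172]), array([0.0008, 0.001 , 0.    ]))
```

Request:
servo_tool --targets '[{"fingers": 120, "xyz": [0.0015, -0.0005, 0.006], "angular": [0.0008, 0.001, 0]}, {"fingers": 120, "xyz": [0.0015, -0.0005, 0.013], "angular": [0.0008, 0.001, 0]}, {"fingers": 120, "xyz": [0.0015, -0.0005, 0.017], "angular": [0.0008, 0.001, 0]}, {"fingers": 120, "xyz": [0.0015, -0.0005, 0.017], "angular": [0.0008, 0.001, 0]}]'

```text
time: 12.23
eef_pos: [585.6, 188.0, -29.2]
eef_rot: [0.0, 0.999, 0.048, -0.0]
force: [0.2, 0.1, -0.1]
grip_width: 0.531
```

Request:
servo_tool --targets '[{"fingers": 255, "xyz": [0, 0, 0], "angular": [0, 0, 0]}, {"fingers": 255, "xyz": [0, 0, 0], "angular": [0, 0, 0]}, {"fingers": 255, "xyz": [0, 0, 0], "angular": [0, 0, 0]}, {"fingers": 255, "xyz": [0, 0, 0], "angular": [0, 0, 0]}, {"fingers": 255, "xyz": [0, 0, 0], "angular": [0, 0, 0]}]' --grip_force 45

```text
time: 12.65
eef_pos: [585.8, 188.1, -29.0]
eef_rot: [-0.0, 0.999, 0.048, -0.0]
force: [1.0, -0.5, -0.2]
grip_width: 0.175
```

Request:
servo_tool --targets '[{"fingers": 255, "xyz": [0, 0, 0], "angular": [0, 0, 0]}, {"fingers": 255, "xyz": [0, 0, 0], "angular": [0, 0, 0]}]'

```text
time: 12.82
eef_pos: [585.8, 188.1, -29.0]
eef_rot: [-0.0, 0.999, 0.048, -0.0]
force: [-1.0, 0.5, 0.3]
grip_width: 0.122
```

```bash
python3 - <<'E'
from h import *
s=robot.observe(); print(s['time'],s['eef_pos'],s['eef_rot'],s['grip_width'],s['force'])
c=cv2.imread('pics/top0.png')
# dock geometry from the initial top + scene pictures
t=robot.camera('top'); 
for n,px in (('mouthA',(285+188/5,125+207/5)),('mouthB',(285+252/5,125+350/5))): print(n,at(t,px,26))
for n,px in (('legbar0',(285+275/5,125+257/5)),('legbar1',(285+372/5,125+210/5))): print(n,at(t,px,30))
E
```

```text
12.8167 [585.76229793 188.14557648 -28.9588757 ] [-6.48027280e-05  9.98853800e-01  4.78651067e-02 -1.19734320e-04] 0.12234071938505543 [-1.00989421  0.47553944  0.26548111]
mouthA [ 653.20298782 -187.1958445    26.        ]
mouthB [ 571.44975261 -220.71184383   26.        ]
legbar0 [ 623.38973175 -234.46575287   30.        ]
legbar1 [ 648.72654154 -289.80067455   30.        ]
```

```bash
python3 - <<'E'
from h import *
for P in ([586,188,100],[635,60,150],[643,-290,190]): print(rel(P,np.pi/2-1.17))
E
```

```text
(array([ 2.00e-04,  1.00e-04, -1.29e-01]), array([-0.    ,  0.    , -0.0485]))
(array([ 0.0367,  0.1322, -0.179 ]), array([-0.    ,  0.    , -0.0485]))
(array([ 0.0112,  0.4814, -0.219 ]), array([-0.    ,  0.    , -0.0485]))
```

Request:
servo_tool --targets '[{"fingers": 255, "xyz": [0, 0, -0.01], "angular": [0, 0, 0]}, {"fingers": 255, "xyz": [0, 0, -0.035], "angular": [0, 0, 0]}, {"fingers": 255, "xyz": [0, 0, -0.07], "angular": [0, 0, 0]}, {"fingers": 255, "xyz": [0.01, 0.02, -0.1], "angular": [0, 0, 0]}, {"fingers": 255, "xyz": [0.02, 0.045, -0.12], "angular": [0, 0, 0]}]'

```text
time: 13.28
eef_pos: [610.5, 148.8, 94.6]
eef_rot: [-0.002, 0.999, 0.051, 0.001]
force: [0.9, 0.0, -0.5]
grip_width: 0.126
```

Request:
servo_tool --targets '[{"fingers": 255, "xyz": [0.01, 0.03, -0.02], "angular": [0, 0, 0]}, {"fingers": 255, "xyz": [0.015, 0.06, -0.04], "angular": [0, 0, 0]}, {"fingers": 255, "xyz": [0.02, 0.09, -0.06], "angular": [0, 0, 0]}, {"fingers": 255, "xyz": [0.02, 0.12, -0.08], "angular": [0, 0, 0]}, {"fingers": 255, "xyz": [0.02, 0.15, -0.1], "angular": [0, 0, 0]}]'

```text
time: 13.7
eef_pos: [645.0, -0.4, 195.7]
eef_rot: [-0.002, 0.999, 0.05, 0.001]
force: [0.4, 1.1, -1.3]
grip_width: 0.128
```

```bash
python3 - <<'E'
from h import *
s=robot.observe(); print(s['time'],s['eef_pos'],s['eef_rot'],s['grip_width'],s['force'],s['q'])
print(rel([643,-290,195],np.pi/2-1.17))
E
```

```text
13.7 [ 6.44995358e+02 -4.15215453e-01  1.95706163e+02] [-0.00167546  0.99872369  0.05046397  0.00125638] 0.12800275979437542 [ 0.36600858  1.05670571 -1.29275653] [-0.07919489  0.71947877  0.01912222  1.51711844 -0.0202762   0.90262521
  0.04868638]
(array([-0.0312,  0.2879, -0.0003]), array([-0.0004, -0.0005, -0.0477]))
```

Request:
servo_tool --targets '[{"fingers": 255, "xyz": [-0.005, 0.036, 0], "angular": [0, 0, 0]}, {"fingers": 255, "xyz": [-0.01, 0.072, 0], "angular": [0, 0, 0]}, {"fingers": 255, "xyz": [-0.015, 0.108, 0], "angular": [0, 0, 0]}, {"fingers": 255, "xyz": [-0.02, 0.144, 0], "angular": [0, 0, 0]}, {"fingers": 255, "xyz": [-0.025, 0.18, 0], "angular": [0, 0, 0]}]'

```text
time: 14.12
eef_pos: [637.4, -183.7, 195.6]
eef_rot: [-0.002, 0.999, 0.05, 0.001]
force: [0.3, -0.6, -0.9]
grip_width: 0.125
```

Request:
servo_tool --targets '[{"fingers": 255, "xyz": [0, 0.035, 0], "angular": [0, 0, -0.012]}, {"fingers": 255, "xyz": [-0.006, 0.065, 0], "angular": [0, 0, -0.024]}, {"fingers": 255, "xyz": [-0.006, 0.09, 0], "angular": [0, 0, -0.036]}, {"fingers": 255, "xyz": [-0.006, 0.1, 0], "angular": [0, 0, -0.048]}, {"fingers": 255, "xyz": [-0.006, 0.1, 0], "angular": [0, 0, -0.048]}]'

```text
time: 14.53
eef_pos: [639.7, -288.9, 195.3]
eef_rot: [-0.0, 0.98, 0.198, 0.0]
force: [-0.1, -0.2, -1.3]
grip_width: 0.128
```

Request:
servo_tool --targets '[{"fingers": 255, "xyz": [0, 0, 0], "angular": [0, 0, 0]}, {"fingers": 255, "xyz": [0, 0, 0], "angular": [0, 0, 0]}]'

```text
time: 14.7
eef_pos: [639.3, -288.0, 195.5]
eef_rot: [-0.001, 0.98, 0.197, 0.0]
force: [0.0, 0.4, -0.5]
grip_width: 0.12
```

```bash
python3 - <<'E'
from h import *
s=robot.observe(); print(s['time'],s['eef_pos'],s['eef_rot'],s['grip_width'],s['force'],s['joint_velocities'].round(3))
c=cam('wrist','w9.png')
for k,z in (('dock',0),('eye_leg',5),('gel_bottle',0),('handle_mid',229)):
    for d in robot.spot_point('wrist',k)[:1]: print(k,d['centre'],d['p'],at(c,d['centre'],z))
import pickle; c.pop('pixels'); pickle.dump(c,open('w9.pkl','wb'))
cv2.imwrite('pics/w9b.png',cv2.resize(cv2.imread('pics/w9.png'),(800,600),interpolation=cv2.INTER_CUBIC))
E
```

```text
14.7 [ 639.28791725 -287.98174003  195.46717792] [-6.06676258e-04  9.80345794e-01  1.97285887e-01  1.85787341e-04] 0.1198496659463936 [ 0.02965485  0.35035838 -0.46963082] [-0.016 -0.003 -0.003  0.001  0.002 -0.005  0.006]
dock [267.5, 124.0] 0.84 [ 628.63649481 -241.11219771    0.        ]
eye_leg [270.2, 123.2] 0.56 [ 630.90545313 -238.85037399    5.        ]
gel_bottle [197.9, 205.8] 0.92 [ 587.82509808 -366.2581138     0.        ]
handle_mid [262.1, 257.0] 0.62 [ 641.91473331 -292.26549075  229.        ]
```

View pics/w9b.png

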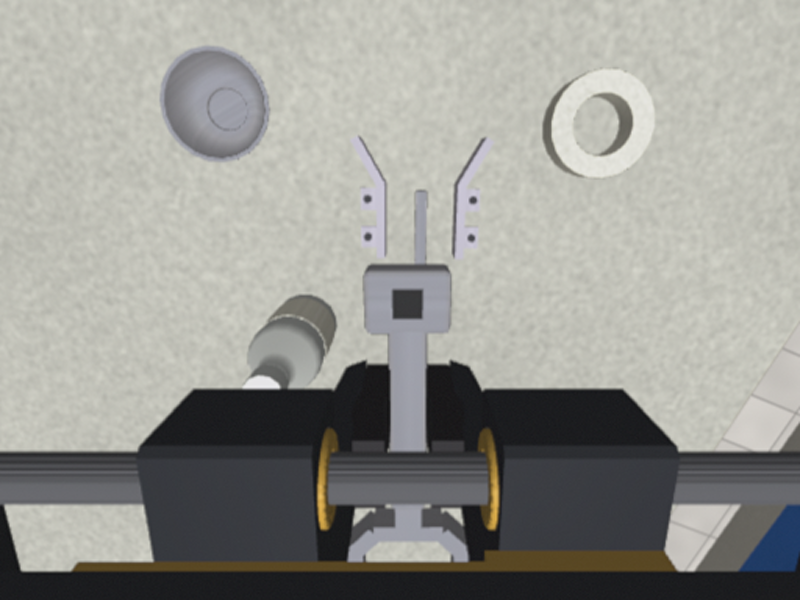

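```bash
python3 - <<'E'
from h import *
import pickle; c=pickle.load(open('w9.pkl','rb'))
S=512/800
P={n:at(c,(u*S,v*S),z) for n,u,v,z in (('mL',358,138,26),('mR',488,138,26),('bL',386,183,26),('bR',456,183,26),('eL',386,255,26),('eR',455,255,26),('bar0',421,191,32),('bar1',420,262,32))}
for n,p in P.items(): print(n,p.round(1))
f=lambda a,b:(P[a]+P[b])/2
m,b,e=f('mL','mR'),f('bL','bR'),f('eL','eR')
for a,d in((m,b),(b,e),(m,e),(P['bar0'],P['bar1'])): v=d-a; print(np.linalg.norm(v),np.arctan2(v[1],v[0]))
for a,d in (('mL','mR'),('bL','bR'),('eL','eR')): v=P[d]-P[a]; print(np.linalg.norm(v),np.arctan2(v[1],v[0])-np.pi/2)
print(m,b,e)
# key axis in hand, heights: key top at ~ tip z; try z of key head top
s=robot.observe(); q=s['eef_rot']; Rc=R.from_quat([q[1],q[2],q[3],q[0]])
x=Rc.apply([1,0,0]); y=Rc.apply([0,1,0]); print('tool y yaw',np.arctan2(y[1],y[0]))
for u,v in((407,268),(407,300),(408,380),(408,515)):
    p=at(c,(u*S,v*S),s['eef_pos'][2]+29+12); print(Rc.inv().apply(p-s['eef_pos']))
E
```

```text
mL [ 576.1 -221.7   26. ]
mR [ 656.4 -188.    26. ]
bL [ 604.4 -241.7   26. ]
bR [ 648.7 -223.1   26. ]
eL [ 623.2 -288.    26. ]
eR [ 668.6 -269.    26. ]
bar0 [ 628.4 -237.1   32. ]
bar1 [ 647.  -282.3   32. ]
29.363735111216368 -1.2119671222637853
50.02840068281942 -1.1732125484645188
79.37824106714372 -1.1875456092893435
48.89295263561389 -1.1804922204236121
87.1316322054611 -1.1735459420526495
48.054792365156516 -1.1736920884542628
49.28136347978558 -1.1739412689038242
[ 616.24160411 -204.89173888   26.        ] [ 626.55350917 -232.38525727   26.        ] [ 645.92409169 -278.51140395   26.        ]
tool y yaw -1.1712068129235498
[ -0.81404712 -41.09329717 -40.97136742]
[ -0.83917672 -31.5322331  -40.97831299]
[ -0.599074    -6.01369693 -40.99645921]
[ -0.70099999  43.12725709 -41.03212264]
```

```bash
python3 - <<'E'
from h import *
for P in ([573,-102,150],[573,-102,20]): print(rel(P,np.pi/2-1.175))
E
```

```text
(array([ 0.0103, -0.1969,  0.0457]), array([-0.0001, -0.0002,  0.0006]))
(array([ 0.0102, -0.1968,  0.1757]), array([-0.0001, -0.0002,  0.0006]))
```

Request:
servo_tool --targets '[{"fingers": 255, "xyz": [0.002, -0.035, 0], "angular": [0, 0, 0.0006]}, {"fingers": 255, "xyz": [0.004, -0.075, 0], "angular": [0, 0, 0.0006]}, {"fingers": 255, "xyz": [0.006, -0.115, 0], "angular": [0, 0, 0.0006]}, {"fingers": 255, "xyz": [0.008, -0.15, 0.015], "angular": [0, 0, 0.0006]}, {"fingers": 255, "xyz": [0.01, -0.18, 0.035], "angular": [0, 0, 0.0006]}]'

```text
time: 15.37
eef_pos: [580.0, -114.3, 162.4]
eef_rot: [-0.0, 0.98, 0.198, 0.003]
force: [0.6, 0.7, -1.3]
grip_width: 0.125
```

Request:
servo_tool --targets '[{"fingers": 255, "xyz": [0, -0.012, 0.03], "angular": [0, 0, 0]}, {"fingers": 255, "xyz": [0, -0.016, 0.06], "angular": [0, 0, 0]}, {"fingers": 255, "xyz": [0, -0.017, 0.09], "angular": [0, 0, 0]}, {"fingers": 255, "xyz": [0, -0.017, 0.115], "angular": [0, 0, 0]}, {"fingers": 255, "xyz": [0, -0.017, 0.13], "angular": [0, 0, 0]}]'

```text
time: 15.78
eef_pos: [572.9, -97.1, 30.1]
eef_rot: [-0.001, 0.98, 0.198, 0.002]
force: [-0.2, -0.0, -1.3]
grip_width: 0.124
```

Request:
servo_tool --targets '[{"fingers": 255, "xyz": [0, 0, 0], "angular": [0, 0, 0]}, {"fingers": 255, "xyz": [0, 0, 0], "angular": [0, 0, 0]}]'

```text
time: 15.95
eef_pos: [572.4, -96.2, 29.5]
eef_rot: [-0.001, 0.98, 0.199, 0.001]
force: [0.8, -0.1, -1.4]
grip_width: 0.127
```

```bash
python3 - <<'E'
from h import *
s=robot.observe(); print(s['time'],s['eef_pos'],s['eef_rot'],s['grip_width'],s['force'],s['joint_velocities'].round(3))
print(rel([573,-102,-28],np.pi/2-1.175))
E
```

```text
15.95 [572.44933404 -96.15905907  29.52585476] [-1.43472560e-03  9.80049351e-01  1.98747538e-01  7.91878129e-04] 0.12698909338798778 [ 0.78440407 -0.0911431  -1.42029759] [ 0.008 -0.04   0.002 -0.018  0.     0.004  0.001]
(array([-0.0019,  0.0057,  0.0575]), array([-0.0004, -0.0003,  0.0007]))
```

Request:
servo_tool --targets '[{"fingers": 255, "xyz": [-0.002, 0.0055, 0.015], "angular": [-0.0004, -0.0003, 0.0007]}, {"fingers": 255, "xyz": [-0.002, 0.0055, 0.035], "angular": [-0.0004, -0.0003, 0.0007]}, {"fingers": 255, "xyz": [-0.002, 0.0055, 0.05], "angular": [-0.0004, -0.0003, 0.0007]}, {"fingers": 255, "xyz": [-0.002, 0.0055, 0.055], "angular": [-0.0004, -0.0003, 0.0007]}, {"fingers": 255, "xyz": [-0.002, 0.0055, 0.0565], "angular": [-0.0004, -0.0003, 0.0007]}]'

```text
time: 16.37
eef_pos: [573.2, -101.6, -26.6]
eef_rot: [-0.0, 0.98, 0.197, 0.0]
force: [0.7, 1.0, -0.9]
grip_width: 0.122
```

Request:
servo_tool --targets '[{"fingers": 255, "xyz": [0, 0, 0], "angular": [0, 0, 0]}, {"fingers": 255, "xyz": [0, 0, 0], "angular": [0, 0, 0]}]'

```text
time: 16.53
eef_pos: [574.5, -101.7, -25.2]
eef_rot: [0.0, 0.98, 0.197, 0.002]
force: [-0.4, -0.0, -1.0]
grip_width: 0.127
```

```bash
python3 - <<'E'
from h import *
s=robot.observe(); print(s['time'],s['eef_pos'],s['eef_rot'],s['grip_width'],s['force'],s['joint_velocities'].round(3))
L=np.array([629.7,-239.9]);u=np.array([np.cos(-1.175),np.sin(-1.175)]);x=np.array([-u[1],u[0]])
for d in(-75,-20,6): print(d,rel([*(L+(d-73.9)*u+0.8*x),-28.5],np.pi/2-1.175))
c=cam('wrist')
for k,z in (('head_end',6),('handle_mid',12)):
    for r in robot.spot_point('wrist',k)[:1]: 
        p=at(c,r['centre'],z); print(k,r['p'],p,'dock x,y',(p[:2]-L)@u,(p[:2]-L)@x)
M=robot.silhouettes('wrist','key')[0]['mask']; ys,xs=np.where(M)
for y in range(ys.min()+2,ys.max(),12):
    v=xs[ys==y]
    if len(v): p=at(c,((v.min()+v.max())/2,y),12); print(y,len(v),((p[:2]-L)@u).round(1),((p[:2]-L)@x).round(1))
E
```

```text
16.5333 [ 574.5444617  -101.65362607  -25.19338472] [3.44865995e-04 9.80472656e-01 1.96648340e-01 1.63758660e-03] 0.12674775547152073 [-0.36150992 -0.02806135 -0.99702859] [-0.001  0.     0.001  0.002 -0.003 -0.002 -0.001]
-75 (array([-0.0016, -0.0001,  0.0033]), array([ 0.0002, -0.0005,  0.    ]))
-20 (array([-0.0016,  0.0549,  0.0034]), array([ 0.0002, -0.0005,  0.    ]))
6 (array([-0.0016,  0.0809,  0.0034]), array([ 0.0002, -0.0005,  0.    ]))
head_end 0.94 [560.27652664 -64.12649586   6.        ] dock x,y -188.9501654808879 3.71192360880704
handle_mid 0.81 [ 575.87128504 -105.37509632   12.        ] dock x,y -144.87804988605401 2.19793652070395
169 51 -190.6 2.0
181 57 -184.9 2.0
193 56 -179.1 1.8
205 56 -173.1 1.8
217 27 -167.1 2.0
229 26 -160.9 2.2
241 24 -154.5 2.2
253 23 -148.0 2.0
265 23 -141.4 2.0
277 24 -134.6 2.2
325 42 -105.7 2.2
337 72 -98.0 2.2
349 33 -90.1 2.5
```

Request:
servo_tool --targets '[{"fingers": 255, "xyz": [-0.0017, 0, 0.0015], "angular": [0, -0.0004, 0]}, {"fingers": 255, "xyz": [-0.0017, 0, 0.0034], "angular": [0, -0.0004, 0]}, {"fingers": 255, "xyz": [-0.0017, 0, 0.0034], "angular": [0, -0.0004, 0]}]' --grip_force 55

```text
time: 16.98
eef_pos: [572.4, -102.5, -29.0]
eef_rot: [0.001, 0.98, 0.197, -0.0]
force: [-0.8, -0.5, 2.2]
grip_width: 0.124
```

Request:
servo_tool --targets '[{"fingers": 255, "xyz": [0, 0.008, 0], "angular": [0, 0, 0]}, {"fingers": 255, "xyz": [0, 0.018, 0], "angular": [0, 0, 0]}, {"fingers": 255, "xyz": [0, 0.028, 0], "angular": [0, 0, 0]}, {"fingers": 255, "xyz": [0, 0.034, 0], "angular": [0, 0, 0]}, {"fingers": 255, "xyz": [0, 0.034, 0], "angular": [0, 0, 0]}]'

```text
time: 17.4
eef_pos: [586.4, -137.7, -29.0]
eef_rot: [0.002, 0.981, 0.195, 0.0]
force: [0.3, -1.3, -0.6]
grip_width: 0.12
```

```bash
cat >> h.py <<'E'
def stat():
    s=robot.observe(); print(s['time'],s['eef_pos'].round(1),s['eef_rot'].round(4),s['grip_width'],s['force'].round(1))
    L=np.array([629.7,-239.9]);u=np.array([np.cos(-1.175),np.sin(-1.175)]);x=np.array([-u[1],u[0]])
    d=s['eef_pos'][:2]-L; print('ring dock x',d@u+73.9,'y',d@x-.8,'F',s['force'][:2]@u,s['force'][:2]@x)
    for d in(-20,6): print(d,rel([*(L+(d-73.9)*u+0.8*x),-28.5],np.pi/2-1.175))
    c=cam('wrist')
    M=robot.silhouettes('wrist','key')[0]['mask']; ys,xs=np.where(M)
    print('mask top',ys.min())
    for y in range(175,300,20):
        v=xs[ys==y]
        if len(v): p=at(c,((v.min()+v.max())/2,y),12); print(y,len(v),((p[:2]-L)@u).round(1),((p[:2]-L)@x).round(1))
E
python3 -c "
from h import *
stat()"
```

```text
17.4 [ 586.4 -137.7  -29. ] [2.000e-03 9.808e-01 1.948e-01 4.000e-04] 0.11974795928657052 [ 0.3 -1.3 -0.6]
ring dock x -37.13411027542 y -1.3752227211645858 F 1.2875294621966034 -0.17201543392202354
-20 (array([ 0.0014,  0.0171, -0.0004]), array([ 0.0006, -0.    , -0.0006]))
6 (array([ 0.0015,  0.0431, -0.0003]), array([ 0.0006, -0.    , -0.0006]))
mask top 168
175 55 -150.9 -0.7
195 55 -141.5 -0.3
215 26 -131.8 -0.5
235 22 -121.7 -0.6
255 22 -111.2 -0.6
275 21 -100.2 -0.9
```

Request:
servo_tool --targets '[{"fingers": 255, "xyz": [0.001, 0.008, 0], "angular": [0, 0, -0.0005]}, {"fingers": 255, "xyz": [0.001, 0.014, 0], "angular": [0, 0, -0.0005]}, {"fingers": 255, "xyz": [0.001, 0.017, 0], "angular": [0, 0, -0.0005]}, {"fingers": 255, "xyz": [0.001, 0.02, 0], "angular": [0, 0, -0.0005]}]'

```text
time: 17.83
eef_pos: [593.1, -149.9, -29.0]
eef_rot: [-0.001, 0.98, 0.198, -0.001]
force: [-4.2, 8.9, 6.4]
grip_width: 0.125
```

Request:
servo_tool --targets '[{"fingers": 255, "xyz": [0, 0.006, 0], "angular": [0, 0, 0]}, {"fingers": 255, "xyz": [0, 0.012, 0], "angular": [0, 0, 0]}, {"fingers": 255, "xyz": [0, 0.014, 0], "angular": [0, 0, 0]}, {"fingers": 255, "xyz": [0, 0.014, 0], "angular": [0, 0, 0]}]'

```text
time: 18.17
eef_pos: [597.1, -157.9, -29.0]
eef_rot: [-0.005, 0.98, 0.199, -0.002]
force: [-3.3, 8.1, 7.0]
grip_width: 0.118
```

```bash
python3 -c "
from h import *
stat()"
```

```text
18.1667 [ 597.1 -157.9  -29. ] [-0.0048  0.9799  0.1995 -0.0022] 0.11838735747031613 [-3.3  8.1  7. ]
ring dock x -14.313420065415059 y 0.7443189922692091 F -8.709135926021158 0.04502893420222881
-20 (array([-0.0007, -0.0057, -0.0005]), array([-0.0016,  0.0004,  0.0009]))
6 (array([-0.0009,  0.0203, -0.0007]), array([-0.0016,  0.0004,  0.0009]))
mask top 167
175 55 -127.4 0.7
195 56 -118.0 1.0
215 25 -108.3 1.3
235 22 -98.2 1.6
255 22 -87.7 1.6
275 21 -76.9 1.9
```

Request:
servo_tool --targets '[{"fingers": 255, "xyz": [-0.0005, 0.008, -0.0005], "angular": [-0.001, 0, 0.0015]}, {"fingers": 255, "xyz": [-0.0005, 0.015, -0.0005], "angular": [-0.001, 0, 0.0015]}, {"fingers": 255, "xyz": [-0.0005, 0.018, -0.0005], "angular": [-0.001, 0, 0.0015]}]'

```text
time: 18.52
eef_pos: [604.1, -175.5, -28.8]
eef_rot: [-0.001, 0.981, 0.195, -0.001]
force: [-0.6, -0.3, -1.7]
grip_width: 0.127
```

Request:
servo_tool --targets '[{"fingers": 255, "xyz": [0, 0.006, 0], "angular": [0, 0, 0]}, {"fingers": 255, "xyz": [0, 0.01, 0], "angular": [0, 0, 0]}, {"fingers": 255, "xyz": [0, 0.01, 0], "angular": [0, 0, 0]}]'

```text
time: 18.77
eef_pos: [607.6, -184.7, -28.9]
eef_rot: [-0.002, 0.981, 0.195, -0.002]
force: [-1.9, 1.8, 0.0]
grip_width: 0.118
```

```bash
python3 -c "
from h import *
stat()"
```

```text
18.7667 [ 607.6 -184.7  -28.9] [-0.0018  0.9809  0.1947 -0.0018] 0.11808272027112901 [-1.9  1.8  0. ]
ring dock x 14.404582235581678 y 0.08247340979952911 F -2.406413387930106 -1.017650249712739
-20 (array([-0.0002, -0.0344, -0.0003]), array([-0.0007,  0.0004, -0.0006]))
6 (array([-0.0001, -0.0084, -0.0004]), array([-0.0007,  0.0004, -0.0006]))Traceback (most recent call last):
  File "<string>", line 3, in <module>
    stat()
    ~~~~^^
  File "h.py", line 36, in stat
    M=robot.silhouettes('wrist','key')[0]['mask']; ys,xs=np.where(M)
      ~~~~~~~~~~~~~~~~~~~~~~~~~~~~~~~~^^^
IndexError: list index out of range
```

Request:
servo_tool --targets '[{"fingers": 255, "xyz": [0, -0.003, 0], "angular": [-0.0007, 0, 0]}, {"fingers": 255, "xyz": [0, -0.006, 0], "angular": [-0.0007, 0, 0]}, {"fingers": 255, "xyz": [0, -0.006, 0], "angular": [-0.0007, 0, 0]}]'

```text
time: 19.12
eef_pos: [605.3, -178.8, -28.9]
eef_rot: [0.001, 0.981, 0.195, -0.001]
force: [-0.6, 0.3, -1.1]
grip_width: 0.123
```

Request:
servo_tool --targets '[{"fingers": 140, "xyz": [0, 0, 0], "angular": [0, 0, 0]}, {"fingers": 140, "xyz": [0, 0, 0], "angular": [0, 0, 0]}, {"fingers": 140, "xyz": [0, 0, 0], "angular": [0, 0, 0]}, {"fingers": 140, "xyz": [0, 0, 0], "angular": [0, 0, 0]}, {"fingers": 140, "xyz": [0, 0, 0], "angular": [0, 0, 0]}]'

```text
time: 19.53
eef_pos: [605.4, -179.0, -28.8]
eef_rot: [0.001, 0.981, 0.195, -0.001]
force: [-0.3, -0.2, 0.3]
grip_width: 0.448
```

Request:
servo_tool --targets '[{"fingers": 140, "xyz": [0, 0, -0.01], "angular": [0, 0, 0]}, {"fingers": 140, "xyz": [0, 0, -0.04], "angular": [0, 0, 0]}, {"fingers": 140, "xyz": [0, 0, -0.08], "angular": [0, 0, 0]}, {"fingers": 140, "xyz": [0, 0, -0.12], "angular": [0, 0, 0]}, {"fingers": 140, "xyz": [0, 0, -0.15], "angular": [0, 0, 0]}]'

```text
time: 19.95
eef_pos: [606.6, -179.0, 125.1]
eef_rot: [0.002, 0.981, 0.195, 0.001]
force: [1.1, -0.3, -0.4]
grip_width: 0.448
```

Request:
servo_tool --targets '[{"fingers": 140, "xyz": [0, 0.035, -0.05], "angular": [0, 0, 0]}, {"fingers": 140, "xyz": [0, 0.07, -0.05], "angular": [0, 0, 0]}, {"fingers": 140, "xyz": [0, 0.1, -0.05], "angular": [0, 0, 0]}, {"fingers": 140, "xyz": [0, 0.12, -0.05], "angular": [0, 0, 0]}, {"fingers": 140, "xyz": [0, 0.12, -0.05], "angular": [0, 0, 0]}]'

```text
time: 20.37
eef_pos: [652.5, -297.4, 176.9]
eef_rot: [0.005, 0.981, 0.191, 0.001]
force: [-1.1, -1.3, -0.1]
grip_width: 0.451
```

```bash
python3 - <<'E'
from h import *
s=robot.observe(); print(s['time'],s['eef_pos'],s['grip_width'],s['force'])
c=cam('wrist'); L=np.array([629.7,-239.9]);u=np.array([np.cos(-1.175),np.sin(-1.175)]);x=np.array([-u[1],u[0]])
for k,z in (('ring_mid',5),('handle_mid',12),('head_end',12)):
    for r in robot.spot_point('wrist',k)[:1]: 
        p=at(c,r['centre'],z); print(k,r['p'],p,'dock x,y',(p[:2]-L)@u,(p[:2]-L)@x)
q=proj(c,[629.7,-239.9,5]).astype(int); print(q)
a=c['pixels'][max(q[1]-85,0):q[1]+85,q[0]-115:q[0]+115]
cv2.imwrite('pics/wA.png',cv2.resize(a,None,fx=3.4,fy=3.4,interpolation=cv2.INTER_CUBIC)[:,:,::-1])
E
```

```text
20.3667 [ 652.51707313 -297.39905308  176.90448994] 0.45058916008496197 [-1.09339477 -1.30421356 -0.1478745 ]
ring_mid 0.96 [ 636.40550355 -246.35981027    5.        ] dock x,y 8.545661744583976 3.6965648851728488
handle_mid 0.59 [ 609.23383717 -184.93349193   12.        ] dock x,y -58.60762578540791 2.308035983840445
head_end 0.39 [ 627.84113293 -238.39201459   12.        ] dock x,y -2.1080761354365856 -1.133764428903023
[260 109]
```

View pics/wA.png

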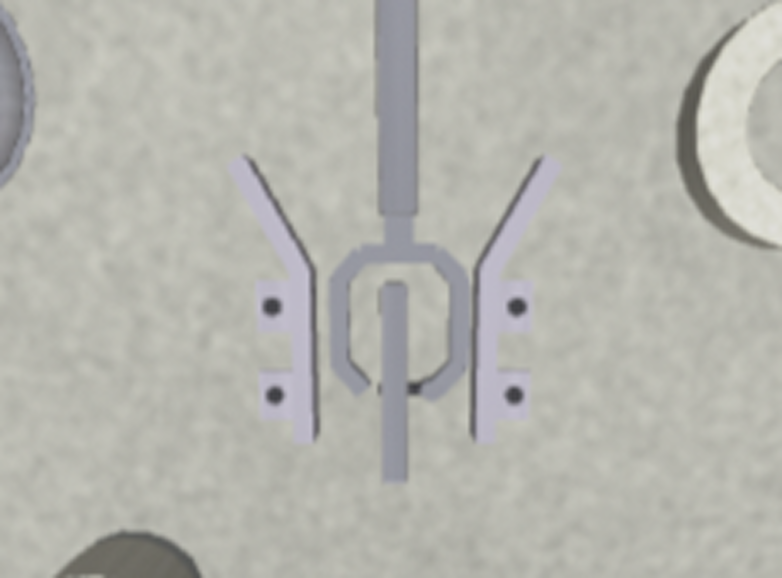

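```bash
python3 -c "
from h import *
c=cam('top')
for k in ['gel_bottle','tape_roll','dish','electrode_box']:
    r=robot.spot_point('top',k)[:1]; print(k,[at(c,d['centre'],0).round(0) for d in r])
print(robot.close_job())"
```

```text
gel_bottle [array([ 588., -357.,    0.])]
tape_roll [array([ 723., -149.,    0.])]
dish [array([ 477., -229.,    0.])]
electrode_box [array([450.,  60.,   0.])]
the job is handed in; nothing more can be done
None
```

The key is clipped onto the eye and the job is handed in at about 20 s of the 58 s allowed. I drew the key out by its ring and let go of it flat, clear of the shelf. Then I took it by the handle and pushed it gate-first between the rails.

**Clip:** The push force rose to about 9 N as the gate opened, then dropped to about zero when it snapped past the leg. I backed off about 6 mm before letting go.

**Last close-up:** The ring encircles the front leg, with its centre about 9 mm past it. The gate looks closed, though the eye's bar covers its middle. The key looks flat and free of the gripper.

**Bystanders:** The bottle, tape roll, dish and box all read within about 8 mm of where they started, which is within the detector's scatter. None was touched.

**Disagreements and a failed try:**
- **Fingertips:** They sat about 30 mm higher than the reported TCP implied. My first grasp closed harmlessly above the ring without moving it. I then lowered the tool in small steps while watching the force reading, and the second grasp held.
- **Final handle reading:** The last detection of the head end was wrong (low confidence) and I ignored it. The ring and handle readings agree with the picture.

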